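# Set out the decorated bottles for the visitors

## Robot

A 7-joint arm with a two-finger parallel gripper is mounted at the origin on the work surface. World frame = base frame: x ahead of the robot, y to its left, z up, the work surface at z = 0. Lengths are in m, angles in degrees, forces in N, time in s.
With the tool pointing down it reaches from about 0.4 to 0.85 m from the base axis. Payload 4.5 kg.
Tool frame: the origin (TCP) lies at the very end of the fingers, on their centre line; the grasp point (between the pads) lies robot.grip_point_offset behind it (robot.grip_point_offset is the distance from the TCP to the grasp point, in m); z points along the fingers, y is the line along which they close (so a half turn about z gives the same grasp; the last joint's range is limited). The gripper opens to 85 mm and grips with 20 to 120 N. Pads are 22 mm wide; open, the fingers measure 114 mm over their backs; the gripper's body (76 mm by 85 mm) begins 54 mm behind the grasp point. The pads swing forward as they close: fully open they stand 13 mm farther back than shut.
Start: joints at [71.436, 39.483, -11.15, 89.685, 9.013, 51.709, -12.324], TCP at [0.219, -0.585, 0.231] pointing down, gripper open.
Joint ranges: [-172.22, 172.22], [-26.19, 119.32], [-84.43, 86.54], [7.71, 146.69], [-57.33, 237.33], [2.42, 119.75], [-152.13, 152.13]. Speed limits (degrees/s): [147.25, 147.25, 180, 180, 180, 180, 180].

## Interface

Orientations are given as [roll, pitch, yaw] about the fixed x, y, z axes, in that order (R = Rz(yaw) Ry(pitch) Rx(roll)).
In Python, from plant import robot, viewer, job gives the robot as it stands.
- The arm moves only by the tool move_arm, never from a script. Its argument "targets" is text: rows parted by semicolons, each of 7 numbers parted by spaces: the shift along the tool's x, y, z in cm, then the turn, a rotation vector about the tool's x, y, z in degrees, then the finger opening in cm, from 0 to 8.54. A call has 1 to 5 rows; each row shifts and turns the commanded pose from where the row before left it, along the tool's axes as they then stand; what a row does not reach is not made up. A row lasts 1/10 s, in which the tool goes at most 50 mm and 8.59 degrees, less where a joint would pass 70% of its speed; a pose out of reach is approached as far as the arm can. A call with a gripper value outside its range is refused whole. The fingers move at their own pace and stop on an object; "force" is the grip in N (left out, the last holds). Time passes only in rows, so rows that do not move let the fingers close. It gives the time, the measured TCP pose, the force, the opening and the grip force at its end, in the units of the state.
- robot.state(): the state, without advancing time (a new reading comes with each control period).
- viewer.grab_frame(name): name is "scene" or "top" or "wrist"; returns the picture (400x640x3 uint8, blue, green, red); there is no depth.
- viewer.camera_params(name): a dict with "K" (3x3 intrinsics, pixels), "k1" (the pictures are not rectified: a ray, as slopes to the right and down, at radius r is drawn at 1 + k1 r^2 times it, then the intrinsics apply), "xyz" and "orientation" of the camera in the world; the wrist camera has in their place "hand_eye" (4x4, takes a point from camera to tool coordinates, whose origin is the TCP and whose axes are the flange's). Camera axes: x right, y up, looking along -z (the intrinsics and any distortion apply to the point x, -y, -z); pixel columns grow to the right and rows downward; lengths in m; the calibration is good to about 2 mm. A picture is of the moment at which its call begins: read the wrist's pose just before it. camera_params takes no time and is no camera call.
- job.hand_in(): hands the job in; it is judged then, once.
The state is a dict: "time": time; "joint_positions": joint angles; "dq": joint speeds; "effort": joint torques, N m; "tool_pos": TCP position; "tool_rot": TCP orientation; "contact_force": force on the tool from outside, world axes, zero at the start; "moment": the same for the moment, N m; "opening": opening from 0.0 (shut) to 1.0 (fully open); "grasp_force": force on a finger pad.
Only numpy, scipy, OpenCV 4.12 (cv2) and the standard library are available. Lean on these libraries where they do the work, as an engineer would, in place of code of your own. Each camera call takes 0.05 s, during which the arm holds its last target. There are 200 camera calls.

## Task

The visitors will look at the display rack from the far side of the table, so move the four dry bottles from their cork pads on the drying rack into the four bays of the display rack in reverse order: the bottle that stood leftmost goes into the rightmost bay, the second from the left into the second from the right, and so on. Stand each one upright, flat on the floor of its own bay, and set it down gently without dropping it or knocking any over. Leave the paper roll where it is.

Things in the scene. Friction and masses are not known exactly. Their poses are not given: they have to be found in the camera images.
- moon: Moon flask: an upright flat disc-shaped body 66 mm across (along its own y) and 34 mm thick (along its own x) on a round foot 50 mm across; 126 mm high overall. Silver-grey, about 0.22 kg, loose, upright on its pad. Origin: centre of its underside, z up. The top 38 mm is a straight round neck 26 mm across (its last 14 mm a fixed cork), to be gripped from above from any side.
- square: Square bottle: body 44 x 44 mm, sides along its own x and y, sloping shoulder; 118 mm high overall. Silver-grey, about 0.22 kg, loose, upright on its pad. Origin: centre of its underside, z up. The top 38 mm is a straight round neck 26 mm across (its last 14 mm a fixed cork), to be gripped from above from any side.
- cone: Conical bottle: round base 56 mm across, tapering up to the neck; 108 mm high overall. Silver-grey, about 0.22 kg, loose, upright on its pad. Origin: centre of its underside, z up. The top 38 mm is a straight round neck 26 mm across (its last 14 mm a fixed cork), to be gripped from above from any side.
- globe: Globe bottle: round-bellied, 62 mm across at the belly, foot 50 mm across; 100 mm high overall, the shortest. Silver-grey, about 0.22 kg, loose, upright on its pad. Origin: centre of its underside, z up. The top 38 mm is a straight round neck 26 mm across (its last 14 mm a fixed cork), to be gripped from above from any side.
- pad_moon: Fixed cork pad, 74 x 74 x 6 mm, under the moon flask at the start. Origin: centre of its underside, 18 mm above the table; top 24 mm above it. The four pads, in an order that differs each time, form a straight row along their y axis, 84 mm apart, +y left as seen from the robot, between two rails whose tops are 28 mm above the table.
- pad_square: Fixed cork pad, 74 x 74 x 6 mm, under the square bottle at the start. Origin: centre of its underside, 18 mm above the table; top 24 mm above it. The four pads, in an order that differs each time, form a straight row along their y axis, 84 mm apart, +y left as seen from the robot, between two rails whose tops are 28 mm above the table.
- pad_cone: Fixed cork pad, 74 x 74 x 6 mm, under the cone bottle at the start. Origin: centre of its underside, 18 mm above the table; top 24 mm above it. The four pads, in an order that differs each time, form a straight row along their y axis, 84 mm apart, +y left as seen from the robot, between two rails whose tops are 28 mm above the table.
- pad_globe: Fixed cork pad, 74 x 74 x 6 mm, under the globe bottle at the start. Origin: centre of its underside, 18 mm above the table; top 24 mm above it. The four pads, in an order that differs each time, form a straight row along their y axis, 84 mm apart, +y left as seen from the robot, between two rails whose tops are 28 mm above the table.
- display_rack: Fixed white plinth 350 mm long (its y) by 98 mm wide (its x). Origin: centre of underside, on the table; +y is left as seen from the robot. Four bays, 74 x 74 mm inside, centres at y = +126, +42, -42, -126 mm, x = 0; floor 22 mm and wall tops 32 mm above the table, walls 10 mm thick. Nearer to the robot than the drying rack or farther, middles 0.18 to 0.25 m apart.
- paper_roll: Bystander: roll of paper towel standing to the left of the work, 110 mm across, 220 mm high, loose. Origin: centre of its underside. Not to be disturbed.
Mind the look-alikes: they are no part of the job. What is shaped like the moon but orange or red is not meant.

How it is judged (in metres and radians):
At the end, for the whole second after the job is handed in: Each bottle stands in the bay that mirrors its pad's place in the row (leftmost pad to rightmost bay and so on): within 15 mm of the bay's centre along and across the rack, its underside 18 to 26 mm above the rack's underside (on the bay floor), tilted less than 0.08 rad, at rest and released (((y of each of pad_square, pad_cone, pad_globe in the frame of pad_moon below 0 m and y of moon in the frame of display_rack between -0.141 and -0.111 m) or (y of pad_square in the frame of pad_moon above 0 m and y of each of pad_cone, pad_globe in the frame of pad_moon below 0 m and y of moon in the frame of display_rack between -0.057 and -0.027 m) or (y of each of pad_square, pad_globe in the frame of pad_moon below 0 m and y of pad_cone in the frame of pad_moon above 0 m and y of moon in the frame of display_rack between -0.057 and -0.027 m) or (y of each of pad_square, pad_cone in the frame of pad_moon above 0 m and y of pad_globe in the frame of pad_moon below 0 m and y of moon in the frame of display_rack between 0.027 and 0.057 m) or (y of each of pad_square, pad_cone in the frame of pad_moon below 0 m and y of pad_globe in the frame of pad_moon above 0 m and y of moon in the frame of display_rack between -0.057 and -0.027 m) or (y of each of pad_square, pad_globe in the frame of pad_moon above 0 m and y of pad_cone in the frame of pad_moon below 0 m and y of moon in the frame of display_rack between 0.027 and 0.057 m) or (y of pad_square in the frame of pad_moon below 0 m and y of each of pad_cone, pad_globe in the frame of pad_moon above 0 m and y of moon in the frame of display_rack between 0.027 and 0.057 m) or (y of each of pad_square, pad_cone, pad_globe in the frame of pad_moon above 0 m and y of moon in the frame of display_rack between 0.111 and 0.141 m)) and x of moon in the frame of display_rack between -0.015 and 0.015 m and z of moon in the frame of display_rack between 0.018 and 0.026 m and angle between each of moon, square, cone, globe's own z axis and vertical below 0.08 rad and linear speed of each of moon, square, cone, globe below 0.02 m/s and angular speed of each of moon, square, cone, globe below 0.2 rad/s and ((y of each of pad_moon, pad_cone, pad_globe in the frame of pad_square below 0 m and y of square in the frame of display_rack between -0.141 and -0.111 m) or (y of pad_moon in the frame of pad_square above 0 m and y of each of pad_cone, pad_globe in the frame of pad_square below 0 m and y of square in the frame of display_rack between -0.057 and -0.027 m) or (y of each of pad_moon, pad_globe in the frame of pad_square below 0 m and y of pad_cone in the frame of pad_square above 0 m and y of square in the frame of display_rack between -0.057 and -0.027 m) or (y of each of pad_moon, pad_cone in the frame of pad_square above 0 m and y of pad_globe in the frame of pad_square below 0 m and y of square in the frame of display_rack between 0.027 and 0.057 m) or (y of each of pad_moon, pad_cone in the frame of pad_square below 0 m and y of pad_globe in the frame of pad_square above 0 m and y of square in the frame of display_rack between -0.057 and -0.027 m) or (y of each of pad_moon, pad_globe in the frame of pad_square above 0 m and y of pad_cone in the frame of pad_square below 0 m and y of square in the frame of display_rack between 0.027 and 0.057 m) or (y of pad_moon in the frame of pad_square below 0 m and y of each of pad_cone, pad_globe in the frame of pad_square above 0 m and y of square in the frame of display_rack between 0.027 and 0.057 m) or (y of each of pad_moon, pad_cone, pad_globe in the frame of pad_square above 0 m and y of square in the frame of display_rack between 0.111 and 0.141 m)) and x of square in the frame of display_rack between -0.015 and 0.015 m and z of square in the frame of display_rack between 0.018 and 0.026 m and ((y of each of pad_moon, pad_square, pad_globe in the frame of pad_cone below 0 m and y of cone in the frame of display_rack between -0.141 and -0.111 m) or (y of pad_moon in the frame of pad_cone above 0 m and y of each of pad_square, pad_globe in the frame of pad_cone below 0 m and y of cone in the frame of display_rack between -0.057 and -0.027 m) or (y of each of pad_moon, pad_globe in the frame of pad_cone below 0 m and y of pad_square in the frame of pad_cone above 0 m and y of cone in the frame of display_rack between -0.057 and -0.027 m) or (y of each of pad_moon, pad_square in the frame of pad_cone above 0 m and y of pad_globe in the frame of pad_cone below 0 m and y of cone in the frame of display_rack between 0.027 and 0.057 m) or (y of each of pad_moon, pad_square in the frame of pad_cone below 0 m and y of pad_globe in the frame of pad_cone above 0 m and y of cone in the frame of display_rack between -0.057 and -0.027 m) or (y of each of pad_moon, pad_globe in the frame of pad_cone above 0 m and y of pad_square in the frame of pad_cone below 0 m and y of cone in the frame of display_rack between 0.027 and 0.057 m) or (y of pad_moon in the frame of pad_cone below 0 m and y of each of pad_square, pad_globe in the frame of pad_cone above 0 m and y of cone in the frame of display_rack between 0.027 and 0.057 m) or (y of each of pad_moon, pad_square, pad_globe in the frame of pad_cone above 0 m and y of cone in the frame of display_rack between 0.111 and 0.141 m)) and x of cone in the frame of display_rack between -0.015 and 0.015 m and z of cone in the frame of display_rack between 0.018 and 0.026 m and ((y of each of pad_moon, pad_square, pad_cone in the frame of pad_globe below 0 m and y of globe in the frame of display_rack between -0.141 and -0.111 m) or (y of pad_moon in the frame of pad_globe above 0 m and y of each of pad_square, pad_cone in the frame of pad_globe below 0 m and y of globe in the frame of display_rack between -0.057 and -0.027 m) or (y of each of pad_moon, pad_cone in the frame of pad_globe below 0 m and y of pad_square in the frame of pad_globe above 0 m and y of globe in the frame of display_rack between -0.057 and -0.027 m) or (y of each of pad_moon, pad_square in the frame of pad_globe above 0 m and y of pad_cone in the frame of pad_globe below 0 m and y of globe in the frame of display_rack between 0.027 and 0.057 m) or (y of each of pad_moon, pad_square in the frame of pad_globe below 0 m and y of pad_cone in the frame of pad_globe above 0 m and y of globe in the frame of display_rack between -0.057 and -0.027 m) or (y of each of pad_moon, pad_cone in the frame of pad_globe above 0 m and y of pad_square in the frame of pad_globe below 0 m and y of globe in the frame of display_rack between 0.027 and 0.057 m) or (y of pad_moon in the frame of pad_globe below 0 m and y of each of pad_square, pad_cone in the frame of pad_globe above 0 m and y of globe in the frame of display_rack between 0.027 and 0.057 m) or (y of each of pad_moon, pad_square, pad_cone in the frame of pad_globe above 0 m and y of globe in the frame of display_rack between 0.111 and 0.141 m)) and x of globe in the frame of display_rack between -0.015 and 0.015 m and z of globe in the frame of display_rack between 0.018 and 0.026 m); the robot touches nothing.
It fails at once if a bottle is dropped or knocked over (moves faster than 0.4 m/s while the fingers do not hold it) ((contact force between moon and the fingers below 0.05 N and linear speed of moon above 0.4 m/s) or (contact force between square and the fingers below 0.05 N and linear speed of square above 0.4 m/s) or (contact force between cone and the fingers below 0.05 N and linear speed of cone above 0.4 m/s) or (contact force between globe and the fingers below 0.05 N and linear speed of globe above 0.4 m/s)).
It fails at once if the paper roll is pushed more than 20 mm or tipped (distance of paper_roll from where it was at the start of the episode above 0.02 m or angle between paper_roll's own z axis and vertical above 0.3 rad).
It also fails if it takes over 109 s, if anything falls off the work surface, if the arm or the gripper's body presses on something with over 40 N, if the wrist force passes 120 N, or if a joint passes its speed limit or range.

## Working session

There is one attempt and no reset: what is moved stays moved. The work goes in short steps, Python scripts to look and compute and a tool call to move; the robot and the scene stay as the last step left them, time stands still between calls to the robot, and variables do not carry over. Pictures are saved under pics/ and viewed, at most 14 in all, crops included, and the job is handed in when it is done.

Besides the shell and the picture viewer there is one more tool, called after "Request:" as name(argument=value, ...) on one line, values as JSON. move_arm: Moves the arm, as the interface text tells. Its arguments: {"type":"object","properties":{"targets":{"type":"string"},"force":{"type":"number"}},"required":["targets"]}

```bash
mkdir -p pics; ls; python3 - <<'E'
from plant import robot, viewer, job
import cv2
print(robot.state()); print(robot.grip_point_offset)
for n in ("scene","top","wrist"):
    print(n,viewer.camera_params(n))
for n in ("scene","top"):
    cv2.imwrite(f"pics/{n}0.png",viewer.grab_frame(n))
E
```

```text
pics
{'time': 0.0, 'joint_positions': array([ 71.43690196,  39.53537629, -11.14397079,  89.74633862,
         9.0116818 ,  51.70942456, -12.32372573]), 'dq': array([-0.09333799, -0.00766587,  0.1250459 ,  0.03659921,  0.04683447,
        0.00375435,  0.01877842]), 'effort': array([-2.20452048e-04, -5.39597940e+01, -1.26640186e+00, -1.58539760e+01,
        9.16876917e-03,  9.48465255e-03,  2.84558075e-05]), 'tool_pos': array([ 0.21859042, -0.58481554,  0.23045296]), 'tool_rot': array([-1.79890869e+02,  7.59673816e-03,  2.05040627e+01]), 'contact_force': array([ 0.04800533, -0.23096474, -0.15120356]), 'moment': array([ 0.02462708,  0.03603483, -0.02454977]), 'grasp_force': 0.0, 'opening': 0.9982661454766173}
0.0187
scene {'K': array([[369.34590152,   0.        , 321.48802038],
       [  0.        , 369.34590152, 198.65674741],
       [  0.        ,   0.        ,   1.        ]]), 'k1': -0.04582086308194521, 'xyz': array([ 1.02563741, -0.29911407,  0.82458131]), 'orientation': array([40.87120594,  0.22207172, 50.61594986])}
top {'K': array([[445.29498563,   0.        , 316.91214201],
       [  0.        , 445.29498563, 199.41642441],
       [  0.        ,   0.        ,   1.        ]]), 'k1': -0.06943303658431008, 'xyz': array([0.41170502, 0.12271682, 1.0531604 ]), 'orientation': array([  4.44617178,  -0.42130553, -89.03054445])}
wrist {'K': array([[325.68750816,   0.        , 323.06287423],
       [  0.        , 325.68750816, 201.1349845 ],
       [  0.        ,   0.        ,   1.        ]]), 'k1': -0.05718696904081234, 'hand_eye': array([[ 5.48444506e-04,  9.64981241e-01,  2.62318325e-01,
         6.64688015e-02],
       [ 9.99999849e-01, -5.38891263e-04, -1.08358663e-04,
        -1.10487977e-04],
       [ 3.67969764e-05,  2.62318344e-01, -9.64981391e-01,
        -1.42968620e-01],
       [ 0.00000000e+00,  0.00000000e+00,  0.00000000e+00,
         1.00000000e+00]])}
```

View pics/top0.png

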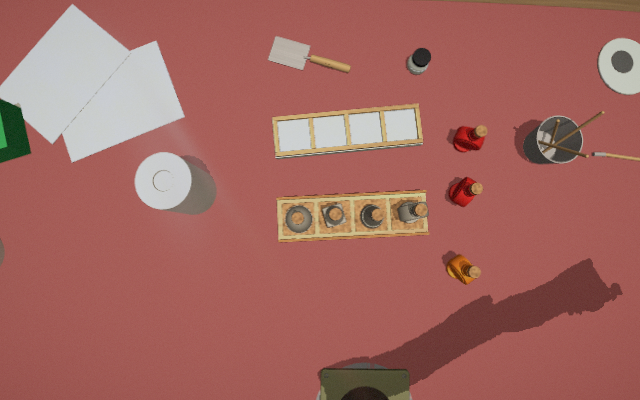

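View pics/scene0.png

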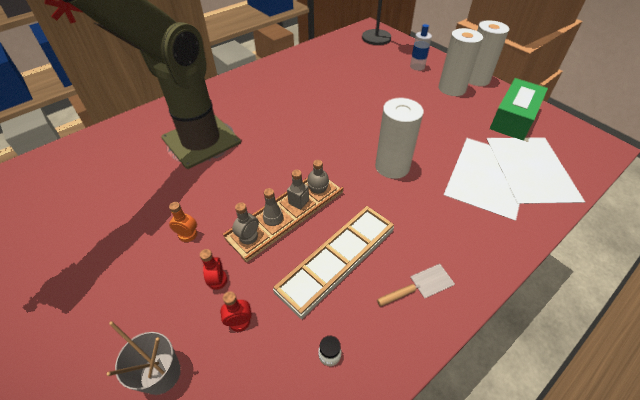

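Seen from the robot, the top picture (up = +x) shows the drying rack nearer. Its bottles from left to right are globe (297,217), square (336,214), cone (376,215) and moon (421,210). The display rack with white bays is farther (row about 130), and the roll is at the left (165,180). I'll zoom in on the corks and measure the bays.

```bash
cat > h.py <<'E'
import numpy as np, cv2
from scipy.spatial.transform import Rotation as R
from plant import robot, viewer, job
def cam(n,T=None):
    p=viewer.camera_params(n)
    if n!="wrist": return p["K"],p["k1"],R.from_euler("xyz",p["orientation"],degrees=True).as_matrix(),p["xyz"]
    s=robot.state() if T is None else T
    Rt=R.from_euler("xyz",s["tool_rot"],degrees=True).as_matrix(); H=p["hand_eye"]
    return p["K"],p["k1"],Rt@H[:3,:3],Rt@H[:3,3]+s["tool_pos"]
def ray(c,uv):
    K,k1,Rm,o=c
    s=cv2.undistortPoints(np.array([[uv]],float),K,np.array([k1,0,0,0.]))[0,0]
    d=Rm@np.array([s[0],-s[1],-1.]); return o,d/np.linalg.norm(d)
def onplane(c,uv,z):
    o,d=ray(c,uv); return o+d*(z-o[2])/d[2]
def tri(r1,r2):
    (o1,d1),(o2,d2)=r1,r2
    t=np.linalg.lstsq(np.c_[d1,-d2],o2-o1,rcond=None)[0]
    a,b=o1+t[0]*d1,o2+t[1]*d2; return (a+b)/2,np.linalg.norm(a-b)
E
python3 - <<'E'
from h import *
im=cv2.imread("pics/top0.png"); sc=cv2.imread("pics/scene0.png")
c=cam("top"); hsv=cv2.cvtColor(im,cv2.COLOR_BGR2HSV)
m=((hsv[...,1]<60)&(hsv[...,2]>170)).astype(np.uint8)
m[:, :265]=0; m[:,430:]=0; m[:100]=0; m[165:]=0
n,l,st,ce=cv2.connectedComponentsWithStats(m)
P=[]
for i in range(1,n):
    if st[i,4]>200:
        (x,y),wh,a=cv2.minAreaRect(np.argwhere(l==i)[:,::-1].astype(np.float32))
        p=onplane(c,(x,y),.022); P.append(p); print((round(x),round(y)),wh,a,p.round(4))
P=np.array(sorted(P,key=lambda p:-p[1])); print(np.linalg.norm(np.diff(P,axis=0),axis=1), P.mean(0), np.degrees(np.arctan2(-(P[0]-P[-1])[0],(P[0]-P[-1])[1])))
a=cv2.resize(im[185:245,270:435],None,fx=4.8,fy=4.8,interpolation=cv2.INTER_CUBIC)
b=cv2.resize(sc[150:225,225:345],None,fx=4,fy=4,interpolation=cv2.INTER_CUBIC)
o=np.zeros((a.shape[0]+b.shape[0],max(a.shape[1],b.shape[1]),3),np.uint8)
o[:a.shape[0],:a.shape[1]]=a;o[a.shape[0]:,:b.shape[1]]=b
cv2.imwrite("pics/crop1.png",o);print(o.shape,a.shape)
E
```

```text
(400, 125) (30.338909149169922, 30.812955856323242) 84.5596694946289 [ 0.6724 -0.0775  0.022 ]
(365, 128) (30.218050003051758, 30.6639461517334) 84.0938491821289 [0.6626 0.0064 0.022 ]
(330, 131) (30.249130249023438, 31.94069480895996) 84.2894058227539 [0.6531 0.0893 0.022 ]
(294, 135) (30.42000961303711, 32.14019012451172) 84.80557250976562 [0.6432 0.1731 0.022 ]
[0.084313   0.0834941  0.08445486] [0.65781496 0.04783178 0.022     ] 6.636827928101885
(588, 792, 3) (288, 792, 3)
```

View pics/crop1.png

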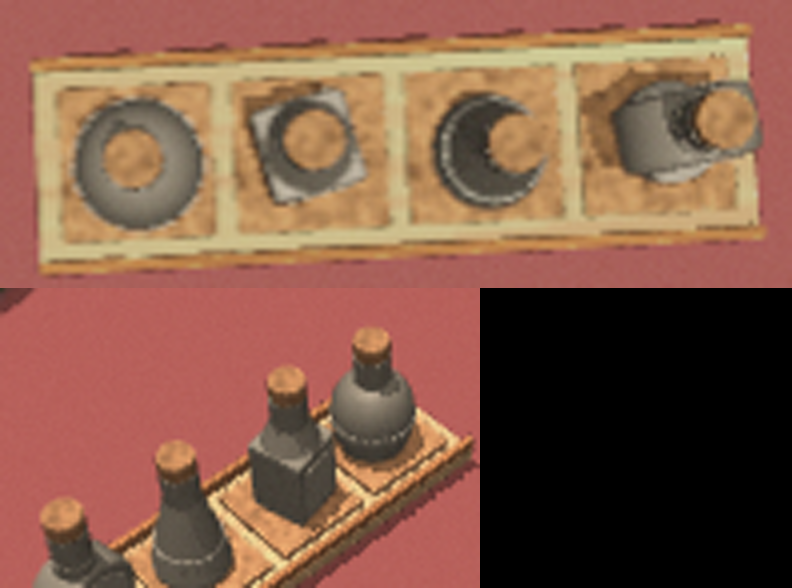

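The crop shows the cork tops clearly, from left to right: globe, square, cone, moon. The four bay centres are 84 mm apart, as expected. Next I triangulate the cork tops from both views.

```bash
python3 - <<'E'
from h import *
ct,cs=cam("top"),cam("scene")
D=dict(globe=((133,159),(371,336),.124),square=((314,139),(286,373),.142),cone=((517,139),(177,450),.132),moon=((725,118),(64,507),.150))
P=[]
for k,(a,b,h) in D.items():
    ua=(270+(a[0]-1.9)/4.8,185+(a[1]-1.9)/4.8); ub=(225+(b[0]-1.5)/4,150+(b[1]-288-1.5)/4)
    p,e=tri(ray(ct,ua),ray(cs,ub)); q=onplane(ct,ua,h); P.append(q)
    print(k,p.round(4),"gap",round(e,4),"top@h",q.round(4),"scene@h",onplane(cs,ub,h).round(4))
P=np.array(P)[:,:2]; print(np.linalg.norm(np.diff(P,axis=0),axis=1)); d=P[0]-P[-1]; print(np.degrees(np.arctan2(-d[0],d[1])))
m=np.array([.6578,.0478]); 
c=P.mean(0); th=np.radians(6.64); print("rack dist",np.linalg.norm(m-c))
E
```

```text
globe [0.4455 0.158  0.1262] gap 0.0017 top@h [0.445  0.1573 0.124 ] scene@h [0.4441 0.1601 0.124 ]
square [0.4544 0.0804 0.1466] gap 0.0012 top@h [0.4542 0.0796 0.142 ] scene@h [0.4508 0.0835 0.142 ]
cone [ 0.4563 -0.0076  0.1357] gap 0.0012 top@h [ 0.4562 -0.0086  0.132 ] scene@h [ 0.4536 -0.0056  0.132 ]
moon [ 0.466  -0.0932  0.1537] gap 0.0019 top@h [ 0.4657 -0.0949  0.15  ] scene@h [ 0.4636 -0.0913  0.15  ]
[0.07825045 0.08829697 0.08678378]
4.69070113590579
rack dist 0.20301282001875087
```

Heights come out within 4 mm of what they should be, and the middles are 203 mm apart (allowed 180–250). The plan is globe to bay 4 (rightmost), square to bay 3, cone to bay 2 and moon to bay 1. I'll grip across the row at yaw 95°.

```bash
cat >> h.py <<'E'
def plan(tgt,yaw,n):
    s=robot.state(); p=np.array(s["tool_pos"]); y0=s["tool_rot"][2]
    d=(np.array(tgt)-p)/n; dy=((yaw-y0+180)%360-180)/n
    for i in range(n):
        Rt=R.from_euler("xyz",[180,0,y0+dy*i],degrees=True).as_matrix()
        print(*(Rt.T@d*100).round(1),0,0,round(-dy,1),";",end=" " if i%5<4 else "\n")
    print(p,s["tool_rot"])
E
python3 -c "
from h import *
plan((.465,-.094,.23),95,13)"
```

```text
3.1 -2.9 0.0 0 0 -5.7 ; 3.4 -2.5 0.0 0 0 -5.7 ; 3.6 -2.2 0.0 0 0 -5.7 ; 3.8 -1.8 0.0 0 0 -5.7 ; 4.0 -1.4 0.0 0 0 -5.7 ;
4.1 -1.0 0.0 0 0 -5.7 ; 4.2 -0.6 0.0 0 0 -5.7 ; 4.2 -0.2 0.0 0 0 -5.7 ; 4.2 0.2 0.0 0 0 -5.7 ; 4.2 0.6 0.0 0 0 -5.7 ;
4.1 1.1 0.0 0 0 -5.7 ; 4.0 1.5 0.0 0 0 -5.7 ; 3.8 1.8 0.0 0 0 -5.7 ; [ 0.2186653  -0.58488193  0.23057215] [-1.79906742e+02  5.84973989e-03  2.05057842e+01]
```

Request:
move_arm(targets="3.1 -2.9 0 0 0 -5.7 6; 3.4 -2.5 0 0 0 -5.7 6; 3.6 -2.2 0 0 0 -5.7 6; 3.8 -1.8 0 0 0 -5.7 6; 4.0 -1.4 0 0 0 -5.7 6", force=40)

```text
time: 0.6
tool_pos: [0.3151, -0.3955, 0.2311]
tool_rot: [-180.0, -0.0, 49.2]
contact_force: [0.8, -0.6, 0.0]
opening: 0.701
grasp_force: 0.0
```

Request:
move_arm(targets="4.1 -1.0 0 0 0 -5.7 6; 4.2 -0.6 0 0 0 -5.7 6; 4.2 -0.2 0 0 0 -5.7 6; 4.2 0.2 0 0 0 -5.7 6; 4.2 0.6 0 0 0 -5.7 6")

```text
time: 1.1
tool_pos: [0.4105, -0.2073, 0.2312]
tool_rot: [-180.0, 0.0, 77.7]
contact_force: [0.6, -0.4, 0.7]
opening: 0.704
grasp_force: 0.0
```

Request:
move_arm(targets="4.1 1.1 0 0 0 -5.7 6; 4.0 1.5 0 0 0 -5.7 6; 3.8 1.8 0 0 0 -5.7 6; 0 0 0 0 0 0 6; 0 0 0 0 0 0 6")

```text
time: 1.6
tool_pos: [0.4681, -0.0949, 0.231]
tool_rot: [-180.0, -0.0, 94.7]
contact_force: [-0.1, -0.6, -0.3]
opening: 0.703
grasp_force: 0.0
```

```bash
python3 - <<'E'
from h import *
s=robot.state(); im=viewer.grab_frame("wrist"); cv2.imwrite("pics/w1.png",im)
c=cam("wrist",s); K,k1,Rm,o=c
for nm,p in dict(moon=(.4652,-.0938,.15),cone=(.4555,-.0077,.132),square=(.4532,.081,.142)).items():
    q=Rm.T@(np.array(p)-o); u=cv2.projectPoints(np.array([[q[0],-q[1],-q[2]]]),np.zeros(3),np.zeros(3),K,np.array([k1,0,0,0.]))[0]
    print(nm,u.ravel().round(1))
E
```

```text
moon [319.  206.9]
cone [315.3  81.8]
square [322.4 -66. ]
```

View pics/w1.png

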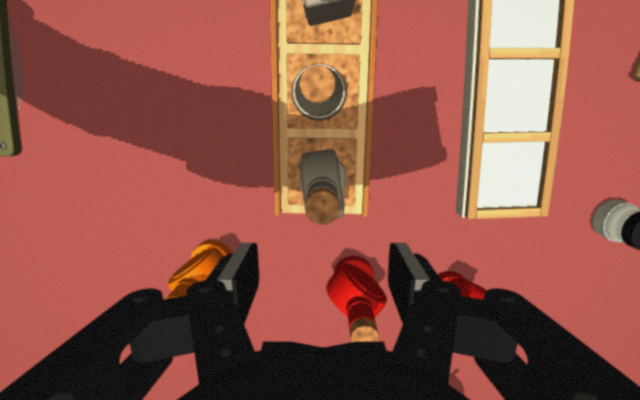

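The wrist view shows the moon's cork at (323,206), against a predicted (319,207), so they agree within 3 mm. Descend and grip.

Request:
move_arm(targets="0 -0.1 4 0 0 0 6; 0 0 4 0 0 0 6; 0 0 3.5 0 0 0 6; 0 0 0 0 0 0 6; 0 0 0 0 0 0 6")

```text
time: 2.15
tool_pos: [0.4666, -0.0969, 0.1165]
tool_rot: [-179.9, 0.0, 94.5]
contact_force: [0.5, 0.1, 0.4]
opening: 0.703
grasp_force: 0.0
```

Request:
move_arm(targets="0 0 0 0 0 0 2; 0 0 0 0 0 0 2; 0 0 0 0 0 0 2; 0 0 0 0 0 0 2; 0 0 0 0 0 0 2", force=40)

```text
time: 2.65
tool_pos: [0.468, -0.0961, 0.1179]
tool_rot: [179.8, 0.1, 94.6]
contact_force: [-1.1, 0.0, 7.2]
opening: 0.289
grasp_force: 38.8
```

Request:
move_arm(targets="0 0 -1.5 0 0 0 2; 0 0 -3 0 0 0 2; 0 0 -4 0 0 0 2; 0 0 -4 0 0 0 2; 0 0 -2.5 0 0 0 2")

```text
time: 3.15
tool_pos: [0.4678, -0.0956, 0.2696]
tool_rot: [179.8, 0.1, 94.6]
contact_force: [0.9, 0.6, -2.2]
opening: 0.291
grasp_force: 39.8
```

```bash
python3 -c "
from h import *
plan((.643,.171,.265),96.5,10)"
```

```text
2.5 2.0 0.0 0 0 -0.2 ; 2.5 2.0 0.0 0 0 -0.2 ; 2.5 2.0 0.0 0 0 -0.2 ; 2.5 2.0 0.0 0 0 -0.2 ; 2.5 2.0 0.0 0 0 -0.2 ;
2.5 2.0 0.0 0 0 -0.2 ; 2.5 2.0 0.0 0 0 -0.2 ; 2.5 2.0 0.0 0 0 -0.2 ; 2.5 2.0 0.0 0 0 -0.2 ; 2.5 2.0 0.0 0 0 -0.2 ;
[ 0.46783929 -0.09557101  0.26964441] [1.79773844e+02 5.06991104e-02 9.45969008e+01]
```

Request:
move_arm(targets="2 1.5 0 0 0 0 2; 3 2.4 0 0 0 -0.4 2; 3 2.4 0 0 0 -0.4 2; 3 2.4 0 0 0 -0.4 2; 3 2.4 0 0 0 -0.4 2")

```text
time: 3.65
tool_pos: [0.5656, 0.0545, 0.2669]
tool_rot: [180.0, 0.0, 96.2]
contact_force: [1.0, -0.1, -2.2]
opening: 0.294
grasp_force: 39.8
```

Request:
move_arm(targets="3 2.4 0 0 0 -0.4 2; 3 2.4 0 0 0 0 2; 3 2.4 0 0 0 0 2; 2 1.7 0 0 0 0 2; 0 0 0 0 0 0 2")

```text
time: 4.15
tool_pos: [0.6415, 0.1783, 0.2665]
tool_rot: [179.9, -0.3, 96.9]
contact_force: [-1.1, 0.4, -1.5]
opening: 0.292
grasp_force: 39.9
```

```bash
python3 - <<'E'
from h import *
s=robot.state(); print(s["tool_pos"],s["tool_rot"]); im=viewer.grab_frame("wrist"); cv2.imwrite("pics/w2.png",im)
c=cam("wrist",s); K,k1,Rm,o=c
for nm,p in dict(B1=(.6432,.1731,.022),B2=(.6531,.0893,.022),corkheld=tuple(s["tool_pos"]+[0,0.002,.033])).items():
    q=Rm.T@(np.array(p)-o); u=cv2.projectPoints(np.array([[q[0],-q[1],-q[2]]]),np.zeros(3),np.zeros(3),K,np.array([k1,0,0,0.]))[0]
    print(nm,u.ravel().round(1))
E
```

```text
[0.64145137 0.17829262 0.26652308] [179.92792046  -0.25801783  96.89177503]
B1 [323.7 175.4]
B2 [323.5 240.7]
corkheld [322.8 288.4]
```

View pics/w2.png

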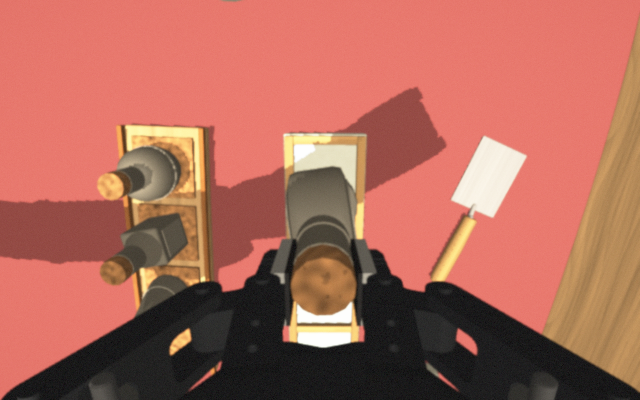

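The held moon's cork is at (324,281), and its bay is centred at about (325,175), as predicted. The bottle sits about 3 mm to +y of the TCP. I'll correct by −8 mm and lower.

Request:
move_arm(targets="-0.8 0.1 3 0 0 0 2; 0 0 4 0 0 0 2; 0 0 4 0 0 0 2; 0 0 2.5 0 0 0 2; 0 0 0.5 0 0 0 2")

```text
time: 4.7
tool_pos: [0.6404, 0.1618, 0.1231]
tool_rot: [-179.6, 0.2, 96.5]
contact_force: [0.1, -0.3, -2.8]
opening: 0.291
grasp_force: 39.9
```

Request:
move_arm(targets="0 0 0.2 0 0 0 2; 0 0 0.1 0 0 0 2; 0 0 0.1 0 0 0 2; 0 0 0 0 0 0 2; 0 0 0 0 0 0 2")

```text
time: 5.2
tool_pos: [0.6436, 0.1653, 0.1232]
tool_rot: [179.9, -0.0, 96.6]
contact_force: [-1.1, 0.1, -2.9]
opening: 0.296
grasp_force: 39.9
```

Request:
move_arm(targets="0.4 0 0 0 0 0 2; 0 0 0.2 0 0 0 2; 0 0 0.1 0 0 0 2; 0 0 0 0 0 0 2; 0 0 0 0 0 0 2")

```text
time: 5.7
tool_pos: [0.6427, 0.169, 0.1191]
tool_rot: [-180.0, 0.0, 96.6]
contact_force: [-0.4, -0.5, -2.1]
opening: 0.29
grasp_force: 39.9
```

Request:
move_arm(targets="0 0 0.1 0 0 0 2; 0 0 0.1 0 0 0 2; 0 0 0 0 0 0 2; 0 0 0 0 0 0 2; 0 0 0 0 0 0 2")

```text
time: 6.2
tool_pos: [0.6427, 0.1692, 0.1173]
tool_rot: [180.0, 0.0, 96.6]
contact_force: [-0.5, 0.1, -1.7]
opening: 0.293
grasp_force: 39.9
```

Request:
move_arm(targets="0 0 0.1 0 0 0 2; 0 0 0.1 0 0 0 2; 0 0 0 0 0 0 2; 0 0 0 0 0 0 2; 0 0 0 0 0 0 2")

```text
time: 6.7
tool_pos: [0.6429, 0.1693, 0.116]
tool_rot: [180.0, -0.0, 96.6]
contact_force: [-1.1, -0.4, 5.6]
opening: 0.292
grasp_force: 40.6
```

Request:
move_arm(targets="0 0 0 0 0 0 4; 0 0 0 0 0 0 5; 0 0 0 0 0 0 6; 0 0 -1.5 0 0 0 6; 0 0 -3 0 0 0 6")

```text
time: 7.2
tool_pos: [0.6412, 0.1684, 0.1591]
tool_rot: [-179.7, 0.1, 96.6]
contact_force: [0.2, -0.4, 0.9]
opening: 0.702
grasp_force: 0.0
```

Request:
move_arm(targets="0 0 -4 0 0 0 6; 0 0 -3 0 0 0 6; 0 0 0 0 0 0 6; 0 0 0 0 0 0 6; 0 0 0 0 0 0 6")

```text
time: 7.7
tool_pos: [0.642, 0.1687, 0.2296]
tool_rot: [-179.9, 0.0, 96.6]
contact_force: [-0.4, -0.6, -0.9]
opening: 0.7
grasp_force: 0.0
```

```bash
python3 - <<'E'
from h import *
plan((.457,-.0077,.225),95,8)
cv2.imwrite("pics/s2.png",cv2.resize(viewer.grab_frame("scene")[100:330,160:460],None,fx=2,fy=2))
E
```

```text
-1.9 -2.6 0.1 0 0 0.2 ; -1.9 -2.5 0.1 0 0 0.2 ; -1.9 -2.5 0.1 0 0 0.2 ; -2.0 -2.5 0.1 0 0 0.2 ; -2.0 -2.5 0.1 0 0 0.2 ;
-2.0 -2.5 0.1 0 0 0.2 ; -2.0 -2.5 0.1 0 0 0.2 ; -2.0 -2.5 0.1 0 0 0.2 ; [0.64204886 0.16867974 0.22958961] [-1.79903501e+02  4.73285775e-02  9.66049620e+01]
```

View pics/s2.png

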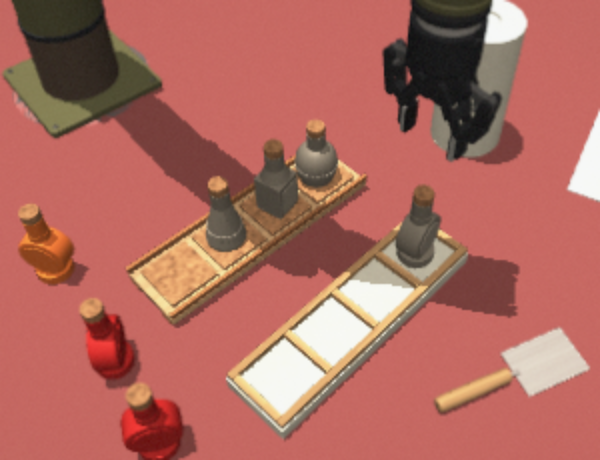

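The moon stands upright in the leftmost bay, and the roll is untouched. Next is the cone, which goes to bay 2.

Request:
move_arm(targets="-1.9 -2.5 0 0 0 0.2 6; -2 -2.5 0.1 0 0 0.2 6; -2 -2.5 0.1 0 0 0.2 6; -2 -2.5 0.1 0 0 0.2 6; -2 -2.5 0.1 0 0 0.2 6")

```text
time: 8.25
tool_pos: [0.5275, 0.0562, 0.2253]
tool_rot: [-179.9, 0.0, 95.6]
contact_force: [-0.4, -0.5, -0.1]
opening: 0.701
grasp_force: 0.0
```

Request:
move_arm(targets="-2 -2.5 0 0 0 0.2 6; -2 -2.5 0 0 0 0.2 6; -2 -2.5 0 0 0 0.2 6; 0 0 0 0 0 0 6; 0 0 0 0 0 0 6")

```text
time: 8.75
tool_pos: [0.4597, -0.01, 0.2259]
tool_rot: [-179.9, -0.0, 94.9]
contact_force: [0.9, 0.9, -0.3]
opening: 0.702
grasp_force: 0.0
```

Request:
move_arm(targets="0 0 0 0 0 0 6; 0 0 0 0 0 0 6; 0 0 0 0 0 0 6")

```text
time: 9.05
tool_pos: [0.4607, -0.0087, 0.2262]
tool_rot: [180.0, -0.0, 95.1]
contact_force: [-0.4, 0.3, 0.2]
opening: 0.704
grasp_force: 0.0
```

Request:
move_arm(targets="0.2 -0.3 4 0 0 0 6; 0 0 4 0 0 0 6; 0 0 3.4 0 0 0 6; 0 0 1 0 0 0 6; 0 0 0 0 0 0 6")

```text
time: 9.55
tool_pos: [0.4562, -0.0072, 0.1007]
tool_rot: [-179.8, 0.0, 95.1]
contact_force: [0.1, 0.5, 0.8]
opening: 0.699
grasp_force: 0.0
```

Request:
move_arm(targets="0 0 0 0 0 0 6; 0 0 0 0 0 0 2; 0 0 0 0 0 0 2; 0 0 0 0 0 0 2; 0 0 0 0 0 0 2")

```text
time: 10.05
tool_pos: [0.4573, -0.0079, 0.1031]
tool_rot: [179.9, 0.0, 95.0]
contact_force: [-0.9, 0.7, 6.2]
opening: 0.287
grasp_force: 39.1
```

Request:
move_arm(targets="0 0 0 0 0 0 2; 0 0 0 0 0 0 2")

```text
time: 10.25
tool_pos: [0.4573, -0.0079, 0.1031]
tool_rot: [179.9, 0.0, 95.0]
contact_force: [-1.7, 0.5, 6.4]
opening: 0.29
grasp_force: 39.1
```

Request:
move_arm(targets="0 0 -1.5 0 0 0 2; 0 0 -3 0 0 0 2; 0 0 -4 0 0 0 2; 0 0 -4 0 0 0 2; 0 0 -2.5 0 0 0 2")

```text
time: 10.75
tool_pos: [0.4574, -0.0077, 0.2549]
tool_rot: [179.8, -0.0, 95.0]
contact_force: [0.4, -0.9, -2.2]
opening: 0.289
grasp_force: 39.9
```

Request:
move_arm(targets="0.6 1.5 0 0 0 0 2; 1 2.6 0 0 0 -0.4 2; 1 2.7 0 0 0 -0.4 2; 1 2.7 0 0 0 -0.4 2; 1 2.7 0 0 0 -0.4 2")

```text
time: 11.25
tool_pos: [0.5744, 0.0497, 0.2521]
tool_rot: [-179.9, 0.0, 96.6]
contact_force: [1.6, -0.6, -0.6]
opening: 0.292
grasp_force: 39.9
```

Request:
move_arm(targets="1 2.7 0 0 0 0 2; 1 2.7 0 0 0 0 2; 1 2.6 0 0 0 0 2; 0 0.2 0 0 0 0 2; 0 0 0 0 0 0 2")

```text
time: 11.75
tool_pos: [0.6514, 0.0889, 0.2515]
tool_rot: [-179.9, 0.0, 96.6]
contact_force: [-0.5, -0.3, -2.1]
opening: 0.292
grasp_force: 40.1
```

Request:
move_arm(targets="0 0 0 0 0 0 2; 0 0 0 0 0 0 2; 0 0 0 0 0 0 2")

```text
time: 12.05
tool_pos: [0.6514, 0.0882, 0.2525]
tool_rot: [-180.0, 0.0, 96.6]
contact_force: [0.5, 0.1, -2.4]
opening: 0.29
grasp_force: 40.1
```

```bash
python3 - <<'E'
from h import *
s=robot.state(); print(s["tool_pos"],s["tool_rot"]); im=viewer.grab_frame("wrist"); cv2.imwrite("pics/w3.png",im)
c=cam("wrist",s); K,k1,Rm,o=c
for nm,p in dict(B2=(.6531,.0893,.022),moon=(.6432,.1731,.148),corkheld=tuple(s["tool_pos"]+[0,0.001,.03])).items():
    q=Rm.T@(np.array(p)-o); u=cv2.projectPoints(np.array([[q[0],-q[1],-q[2]]]),np.zeros(3),np.zeros(3),K,np.array([k1,0,0,0.]))[0]
    print(nm,u.ravel().round(1))
E
```

```text
[0.65141859 0.08821423 0.25249112] [-1.79981271e+02  4.01782510e-02  9.65748896e+01]
B2 [324.7 171.2]
moon [325.1  86.2]
corkheld [322.3 287.1]
```

View pics/w3.png

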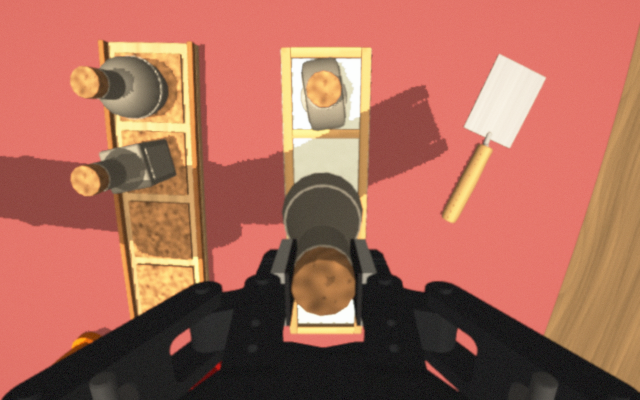

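The moon's cork is at (324,88), centred in bay 1 as predicted. The held cone's cork at (324,281) lines up with bay 2, so I lower it.

Request:
move_arm(targets="-0.1 0.1 3 0 0 0 2; 0 0 4 0 0 0 2; 0 0 4 0 0 0 2; 0 0 2.8 0 0 0 2; 0 0 0.7 0 0 0 2")

```text
time: 12.6
tool_pos: [0.6504, 0.0868, 0.1038]
tool_rot: [-179.6, 0.1, 96.6]
contact_force: [-0.1, -0.7, -2.6]
opening: 0.291
grasp_force: 40.1
```

Request:
move_arm(targets="0 0 0 0 0 0 2; 0 0 0 0 0 0 2; 0 0 0 0 0 0 2; 0 0 0 0 0 0 2; 0 0 0 0 0 0 2")

```text
time: 13.1
tool_pos: [0.6536, 0.0882, 0.1083]
tool_rot: [179.9, 0.0, 96.6]
contact_force: [0.5, -0.0, -1.6]
opening: 0.284
grasp_force: 40.1
```

Request:
move_arm(targets="0 0 0.3 0 0 0 2; 0 0 0.2 0 0 0 2; 0 0 0 0 0 0 2; 0 0 0 0 0 0 2; 0 0 0 0 0 0 2")

```text
time: 13.6
tool_pos: [0.6531, 0.0881, 0.1023]
tool_rot: [180.0, 0.0, 96.6]
contact_force: [0.1, -0.1, -2.8]
opening: 0.29
grasp_force: 40.1
```

Request:
move_arm(targets="0 0 0.1 0 0 0 2; 0 0 0 0 0 0 2; 0 0 0 0 0 0 2; 0 0 0 0 0 0 2")

```text
time: 14.0
tool_pos: [0.6532, 0.0882, 0.1014]
tool_rot: [180.0, -0.0, 96.6]
contact_force: [-0.1, -0.2, -1.8]
opening: 0.288
grasp_force: 40.2
```

Request:
move_arm(targets="0 0 0.1 0 0 0 2; 0 0 0.1 0 0 0 2; 0 0 0 0 0 0 2; 0 0 0 0 0 0 2; 0 0 0 0 0 0 2")

```text
time: 14.5
tool_pos: [0.6532, 0.0883, 0.1012]
tool_rot: [179.9, 0.0, 96.6]
contact_force: [-3.9, -0.0, 9.5]
opening: 0.292
grasp_force: 41.4
```

Request:
move_arm(targets="0 0 0 0 0 0 4; 0 0 0 0 0 0 5; 0 0 0 0 0 0 6; 0 0 -1.5 0 0 0 6; 0 0 -3 0 0 0 6")

```text
time: 15.0
tool_pos: [0.6514, 0.0875, 0.1431]
tool_rot: [-179.7, 0.0, 96.6]
contact_force: [0.5, 0.1, 0.6]
opening: 0.705
grasp_force: 0.0
```

Request:
move_arm(targets="0 0 -4 0 0 0 6; 0 0 -4 0 0 0 6; 0.2 -1.5 0 0 0 0 6; 0.2 -2.6 0 0 0 0.4 6; 0.2 -2.6 0 0 0 0.4 6")

```text
time: 15.5
tool_pos: [0.5854, 0.0867, 0.2256]
tool_rot: [179.9, -0.0, 95.8]
contact_force: [-0.9, 0.0, -0.9]
opening: 0.707
grasp_force: 0.0
```

Request:
move_arm(targets="0.2 -2.6 0 0 0 0.4 6; 0.2 -2.6 0 0 0 0.4 6; 0.2 -2.6 0 0 0 0 6; 0.2 -2.6 0 0 0 0 6; 0.2 -2.6 0 0 0 0 6")

```text
time: 16.0
tool_pos: [0.4548, 0.0848, 0.2253]
tool_rot: [179.9, -0.0, 95.0]
contact_force: [0.3, -0.8, -0.4]
opening: 0.701
grasp_force: 0.0
```

Request:
move_arm(targets="0 0 0 0 0 0 6; 0 0 0 0 0 0 6; 0 0 0 0 0 0 6; 0 0 0 0 0 0 6")

```text
time: 16.4
tool_pos: [0.4566, 0.0848, 0.2245]
tool_rot: [179.9, -0.0, 95.0]
contact_force: [0.4, -0.8, 0.1]
opening: 0.702
grasp_force: 0.0
```

Request:
move_arm(targets="-0.3 -0.2 4 0 0 0 6; 0 0 4 0 0 0 6; 0 0 2.4 0 0 0 6; 0 0 0.8 0 0 0 6; 0 0 0 0 0 0 6")

```text
time: 16.9
tool_pos: [0.4537, 0.0816, 0.1116]
tool_rot: [-179.9, 0.0, 95.0]
contact_force: [-0.7, 1.3, 0.9]
opening: 0.703
grasp_force: 0.0
```

Request:
move_arm(targets="0 0 0 0 0 0 6; 0 0 0 0 0 0 2; 0 0 0 0 0 0 2; 0 0 0 0 0 0 2; 0 0 0 0 0 0 2")

```text
time: 17.4
tool_pos: [0.4548, 0.0816, 0.1132]
tool_rot: [179.9, -0.0, 95.0]
contact_force: [1.3, 0.2, 6.5]
opening: 0.297
grasp_force: 39.3
```

Request:
move_arm(targets="0 0 0 0 0 0 2; 0 0 0 0 0 0 2")

```text
time: 17.6
tool_pos: [0.4548, 0.0816, 0.1132]
tool_rot: [179.8, -0.0, 95.0]
contact_force: [0.2, -0.9, 6.5]
opening: 0.287
grasp_force: 39.3
```

Request:
move_arm(targets="0 0 -1.5 0 0 0 2; 0 0 -3 0 0 0 2; 0 0 -4 0 0 0 2; 0 0 -4 0 0 0 2; 0 0 -2.5 0 0 0 2")

```text
time: 18.1
tool_pos: [0.4539, 0.0816, 0.2648]
tool_rot: [179.9, -0.0, 95.0]
contact_force: [1.3, -0.4, -2.9]
opening: 0.287
grasp_force: 39.9
```

Request:
move_arm(targets="-0.8 1.5 0 0 0 0 2; -1.2 2.6 0 0 0 -0.4 2; -1.3 2.6 0 0 0 -0.4 2; -1.3 2.6 0 0 0 -0.4 2; -1.3 2.6 0 0 0 -0.4 2")

```text
time: 18.6
tool_pos: [0.578, 0.0332, 0.2619]
tool_rot: [-179.9, 0.0, 96.6]
contact_force: [0.1, -1.0, -1.8]
opening: 0.288
grasp_force: 39.9
```

Request:
move_arm(targets="-1.3 2.6 0 0 0 0 2; -1.2 2.6 0 0 0 0 2; -1.2 2.6 0 0 0 0 2; 0 0.2 0 0 0 0 2; 0 0 0 0 0 0 2")

```text
time: 19.1
tool_pos: [0.6609, 0.0064, 0.2612]
tool_rot: [-179.9, -0.0, 96.6]
contact_force: [0.2, 1.1, -2.4]
opening: 0.29
grasp_force: 40.2
```

Request:
move_arm(targets="0 0 0 0 0 0 2; 0 0 0 0 0 0 2; 0 0 0 0 0 0 2")

```text
time: 19.4
tool_pos: [0.6609, 0.007, 0.2626]
tool_rot: [-180.0, 0.0, 96.7]
contact_force: [0.5, -0.5, -1.6]
opening: 0.289
grasp_force: 40.2
```

```bash
python3 - <<'E'
from h import *
s=robot.state(); print(s["tool_pos"],s["tool_rot"]); im=viewer.grab_frame("wrist"); cv2.imwrite("pics/w4.png",im)
c=cam("wrist",s); K,k1,Rm,o=c
for nm,p in dict(B3=(.6626,.0064,.022),cone=(.6531,.0893,.13),corkheld=tuple(s["tool_pos"]+[0,0.00,.03])).items():
    q=Rm.T@(np.array(p)-o); u=cv2.projectPoints(np.array([[q[0],-q[1],-q[2]]]),np.zeros(3),np.zeros(3),K,np.array([k1,0,0,0.]))[0]
    print(nm,u.ravel().round(1))
E
```

```text
[0.66088443 0.00700086 0.26256418] [-1.79982742e+02  1.18752982e-02  9.66580935e+01]
B3 [324.5 171.2]
cone [325.2  92.4]
corkheld [322.  289.3]
```

View pics/w4.png

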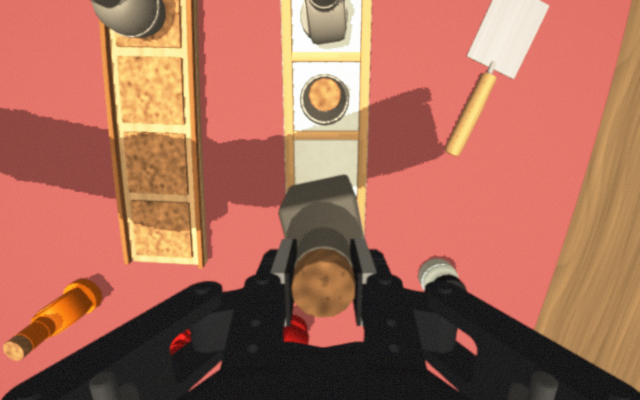

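The cone is centred in bay 2 at (325,95). The square is over bay 3, so I lower it.

Request:
move_arm(targets="-0.2 0.1 3 0 0 0 2; 0 0 4 0 0 0 2; 0 0 4 0 0 0 2; 0 0 2.8 0 0 0 2; 0 0 0.7 0 0 0 2")

```text
time: 19.95
tool_pos: [0.66, 0.0041, 0.1138]
tool_rot: [-179.6, 0.0, 96.6]
contact_force: [-0.6, -0.4, -1.9]
opening: 0.292
grasp_force: 40.1
```

Request:
move_arm(targets="0 0 0 0 0 0 2; 0 0 0 0 0 0 2; 0 0 0 0 0 0 2; 0 0 0.2 0 0 0 2; 0 0 0.2 0 0 0 2")

```text
time: 20.45
tool_pos: [0.6634, 0.0048, 0.1142]
tool_rot: [179.9, 0.0, 96.6]
contact_force: [0.3, -0.3, -1.9]
opening: 0.289
grasp_force: 40.1
```

Request:
move_arm(targets="0 0 0 0 0 0 2; 0 0 0 0 0 0 2; 0 0 0 0 0 0 2")

```text
time: 20.75
tool_pos: [0.6628, 0.0048, 0.1133]
tool_rot: [180.0, 0.0, 96.6]
contact_force: [-0.4, -0.6, -1.8]
opening: 0.292
grasp_force: 40.1
```

Request:
move_arm(targets="0 0 0.1 0 0 0 2; 0 0 0.1 0 0 0 2; 0 0 0 0 0 0 2; 0 0 0 0 0 0 2; 0 0 0 0 0 0 2")

```text
time: 21.25
tool_pos: [0.6629, 0.0048, 0.1114]
tool_rot: [180.0, 0.0, 96.6]
contact_force: [0.5, -0.7, -2.3]
opening: 0.289
grasp_force: 40.3
```

Request:
move_arm(targets="0 0 0.1 0 0 0 2; 0 0 0 0 0 0 2; 0 0 0 0 0 0 2; 0 0 0 0 0 0 2")

```text
time: 21.65
tool_pos: [0.6632, 0.0049, 0.1112]
tool_rot: [179.9, 0.0, 96.6]
contact_force: [-0.5, -1.1, 6.1]
opening: 0.29
grasp_force: 40.8
```

Request:
move_arm(targets="0 0 0 0 0 0 4; 0 0 0 0 0 0 5; 0 0 0 0 0 0 6; 0 0 -1.5 0 0 0 6; 0 0 -3 0 0 0 6")

```text
time: 22.15
tool_pos: [0.6611, 0.0044, 0.1542]
tool_rot: [-179.7, 0.0, 96.6]
contact_force: [0.5, 1.2, 0.2]
opening: 0.705
grasp_force: 0.0
```

Request:
move_arm(targets="0 0 -4 0 0 0 6; 0 0 -4 0 0 0 6; 1.4 -1.5 0 0 0 0 6; 2.3 -2.6 0 0 0 0.4 6; 2.3 -2.6 0 0 0 0.4 6")

```text
time: 22.65
tool_pos: [0.5891, 0.0573, 0.2367]
tool_rot: [179.9, -0.0, 95.7]
contact_force: [0.3, 0.4, -0.4]
opening: 0.706
grasp_force: 0.0
```

Request:
move_arm(targets="2.3 -2.6 0 0 0 0.4 6; 2.3 -2.6 0 0 0 0.4 6; 2.3 -2.6 0 0 0 0 6; 2.3 -2.6 0 0 0 0 6; 2.3 -2.6 0 0 0 0 6")

```text
time: 23.15
tool_pos: [0.4487, 0.1605, 0.2364]
tool_rot: [179.9, -0.0, 95.0]
contact_force: [-0.2, 0.8, -0.4]
opening: 0.702
grasp_force: 0.0
```

Request:
move_arm(targets="0 0 0 0 0 0 6; 0 0 0 0 0 0 6; 0 0 0 0 0 0 6; 0 0 0 0 0 0 6")

```text
time: 23.55
tool_pos: [0.4506, 0.1587, 0.2354]
tool_rot: [180.0, 0.0, 94.9]
contact_force: [0.1, -0.8, 0.2]
opening: 0.706
grasp_force: 0.0
```

Request:
move_arm(targets="0 -0.4 4 0 0 0 6; 0 0 4 0 0 0 6; 0 0 4 0 0 0 6; 0 0 1.6 0 0 0 6; 0 0 0.5 0 0 0 6")

```text
time: 24.05
tool_pos: [0.4451, 0.1582, 0.0923]
tool_rot: [-179.8, 0.1, 94.9]
contact_force: [-0.3, -0.4, -0.1]
opening: 0.702
grasp_force: 0.0
```

Request:
move_arm(targets="0 0 0 0 0 0 6; 0 0 0 0 0 0 6; 0 0 0 0 0 0 2; 0 0 0 0 0 0 2; 0 0 0 0 0 0 2")

```text
time: 24.55
tool_pos: [0.4463, 0.1593, 0.0951]
tool_rot: [179.9, -0.0, 95.0]
contact_force: [1.0, -0.2, 6.5]
opening: 0.292
grasp_force: 38.9
```

Request:
move_arm(targets="0 0 0 0 0 0 2; 0 0 0 0 0 0 2; 0 0 0 0 0 0 2")

```text
time: 24.85
tool_pos: [0.4463, 0.1593, 0.0951]
tool_rot: [179.9, -0.0, 95.0]
contact_force: [0.6, -0.8, 5.6]
opening: 0.295
grasp_force: 39.0
```

Request:
move_arm(targets="0 0 -1.5 0 0 0 2; 0 0 -3 0 0 0 2; 0 0 -4 0 0 0 2; 0 0 -4 0 0 0 2; 0 0 -2.5 0 0 0 2")

```text
time: 25.35
tool_pos: [0.4458, 0.1595, 0.2468]
tool_rot: [179.9, -0.1, 95.0]
contact_force: [0.5, -0.4, -2.6]
opening: 0.289
grasp_force: 39.9
```

Request:
move_arm(targets="-1.5 1.2 0 0 0 0 2; -2.7 2.1 0 0 0 -0.4 2; -2.7 2.1 0 0 0 -0.4 2; -2.7 2.1 0 0 0 -0.4 2; -2.7 2.1 0 0 0 -0.4 2")

```text
time: 25.85
tool_pos: [0.5531, 0.0445, 0.244]
tool_rot: [-179.9, 0.0, 96.6]
contact_force: [0.9, 0.3, -1.8]
opening: 0.29
grasp_force: 39.8
```

Request:
move_arm(targets="-2.7 2.1 0 0 0 0 2; -2.7 2.1 0 0 0 0 2; -2.7 2.1 0 0 0 0 2; -2.7 2.1 0 0 0 0 2; -2.7 2.1 0 0 0 0 2")

```text
time: 26.35
tool_pos: [0.6728, -0.0775, 0.2437]
tool_rot: [-179.9, 0.0, 96.6]
contact_force: [0.7, 0.8, -3.1]
opening: 0.29
grasp_force: 39.8
```

Request:
move_arm(targets="0 0 0 0 0 0 2; 0 0 0 0 0 0 2; 0 0 0 0 0 0 2; 0 0 0 0 0 0 2")

```text
time: 26.75
tool_pos: [0.672, -0.0745, 0.2444]
tool_rot: [-180.0, -0.0, 96.7]
contact_force: [0.3, 0.2, -2.1]
opening: 0.293
grasp_force: 40.0
```

```bash
python3 - <<'E'
from h import *
s=robot.state(); print(s["tool_pos"],s["tool_rot"]); im=viewer.grab_frame("wrist"); cv2.imwrite("pics/w5.png",im)
c=cam("wrist",s); K,k1,Rm,o=c
for nm,p in dict(B4=(.6724,-.0775,.022),square=(.6626,.0064,.14),corkheld=tuple(s["tool_pos"]+[0,0.00,.03])).items():
    q=Rm.T@(np.array(p)-o); u=cv2.projectPoints(np.array([[q[0],-q[1],-q[2]]]),np.zeros(3),np.zeros(3),K,np.array([k1,0,0,0.]))[0]
    print(nm,u.ravel().round(1))
E
```

```text
[ 0.6719896  -0.07454309  0.24444059] [-1.79963531e+02 -3.77007485e-02  9.67357095e+01]
B4 [323.2 176.1]
square [323.2  91.8]
corkheld [322.  289.3]
```

View pics/w5.png

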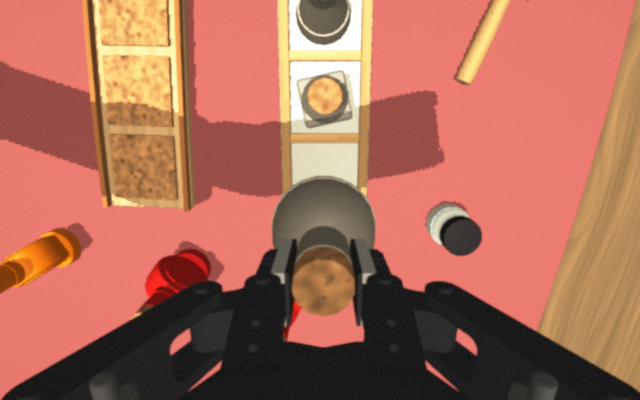

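The square is centred in bay 3 at (325,96). The globe is over bay 4, so I shift −4 mm along the row and lower.

Request:
move_arm(targets="-0.4 0 3 0 0 0 2; 0 0 4 0 0 0 2; 0 0 4 0 0 0 2; 0 0 2.8 0 0 0 2; 0 0 0.7 0 0 0 2")

```text
time: 27.3
tool_pos: [0.6702, -0.0797, 0.0958]
tool_rot: [-179.6, -0.0, 96.7]
contact_force: [-0.3, 0.2, -1.8]
opening: 0.289
grasp_force: 40.0
```

Request:
move_arm(targets="0 0 0 0 0 0 2; 0 0 0 0 0 0 2; 0 0 0 0 0 0 2; 0 0 0 0 0 0 2; 0 0 0 0 0 0 2")

```text
time: 27.8
tool_pos: [0.6738, -0.0801, 0.1004]
tool_rot: [179.9, 0.0, 96.6]
contact_force: [-0.7, -0.1, -1.6]
opening: 0.291
grasp_force: 40.0
```

Request:
move_arm(targets="0.1 -0.1 0.3 0 0 0 2; 0 0 0.2 0 0 0 2; 0 0 0 0 0 0 2; 0 0 0 0 0 0 2; 0 0 0 0 0 0 2")

```text
time: 28.3
tool_pos: [0.6721, -0.0792, 0.0943]
tool_rot: [180.0, 0.0, 96.6]
contact_force: [-0.2, -0.3, -1.4]
opening: 0.292
grasp_force: 40.0
```

Request:
move_arm(targets="0 0 0.1 0 0 0 2; 0 0 0 0 0 0 2; 0 0 0 0 0 0 2; 0 0 0 0 0 0 2")

```text
time: 28.7
tool_pos: [0.6721, -0.0792, 0.0933]
tool_rot: [180.0, 0.0, 96.6]
contact_force: [-0.9, 0.5, -0.6]
opening: 0.293
grasp_force: 40.2
```

Request:
move_arm(targets="0 0 0.1 0 0 0 2; 0 0 0 0 0 0 2; 0 0 0 0 0 0 2; 0 0 0 0 0 0 2")

```text
time: 29.1
tool_pos: [0.6724, -0.0792, 0.0932]
tool_rot: [180.0, 0.0, 96.6]
contact_force: [-1.9, -0.2, 6.1]
opening: 0.292
grasp_force: 40.7
```

The globe is on the floor. Release it, rise and check.

Request:
move_arm(targets="0 0 0 0 0 0 4; 0 0 0 0 0 0 5; 0 0 0 0 0 0 6; 0 0 -1.5 0 0 0 6; 0 0 -3 0 0 0 6")

```text
time: 29.6
tool_pos: [0.6703, -0.0793, 0.1361]
tool_rot: [-179.7, -0.0, 96.6]
contact_force: [0.3, 0.8, -0.3]
opening: 0.705
grasp_force: 0.0
```

Request:
move_arm(targets="0 0 -4 0 0 0 6; 0 0 -4 0 0 0 6; 0 -3 -2 0 0 0 6; 0 -4 0 0 0 0 6; 0 -4 0 0 0 0 6")

```text
time: 30.1
tool_pos: [0.5624, -0.0915, 0.2392]
tool_rot: [179.8, 0.0, 96.6]
contact_force: [0.1, -0.0, 0.3]
opening: 0.704
grasp_force: 0.0
```

Request:
move_arm(targets="-3 -4 0 0 0 0 6; -4 -2 0 0 0 0 6; 0 0 0 0 0 0 6; 0 0 0 0 0 0 6; 0 0 0 0 0 0 6")

```text
time: 30.6
tool_pos: [0.5123, -0.1671, 0.2381]
tool_rot: [179.9, -0.0, 96.7]
contact_force: [0.1, 0.3, 0.3]
opening: 0.703
grasp_force: 0.0
```

```bash
python3 - <<'E'
from h import *
print(robot.state()["tool_pos"])
t=viewer.grab_frame("top"); s=viewer.grab_frame("scene")
a=cv2.resize(t[90:170,260:440],None,fx=4,fy=4,interpolation=cv2.INTER_CUBIC); b=cv2.resize(s[150:325,220:420],None,fx=1.5,fy=1.5)
o=np.zeros((a.shape[0]+b.shape[0],720,3),np.uint8); o[:320]=a; o[320:,:b.shape[1]]=b; cv2.imwrite("pics/end.png",o); print(o.shape)
c=cam("top");K,k1,Rm,oo=c
for nm,p in dict(moon=(.6432,.1731,.148),cone=(.6531,.0893,.13),square=(.6626,.0064,.14),globe=(.6724,-.0775,.122)).items():
    q=Rm.T@(np.array(p)-oo); u=cv2.projectPoints(np.array([[q[0],-q[1],-q[2]]]),np.zeros(3),np.zeros(3),K,np.array([k1,0,0,0.]))[0].ravel()
    print(nm,"expected cork in crop",((u-[260,90])*4).round(0))
E
```

```text
[ 0.51225293 -0.16709872  0.23814489]
(582, 720, 3)
moon expected cork in crop [125. 126.]
cone expected cork in crop [286. 119.]
square expected cork in crop [445. 100.]
globe expected cork in crop [596.  94.]
```

View pics/end.png

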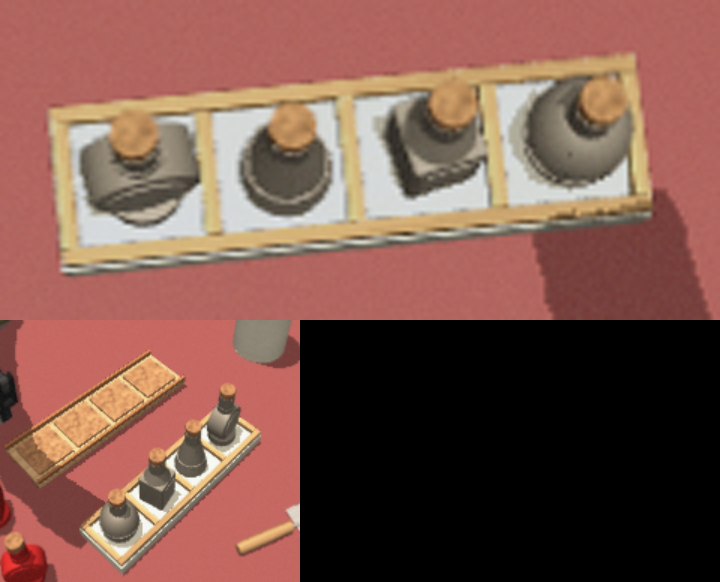

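All four bottles stand upright in the mirrored order: moon, cone, square, globe. The cork tops are at (134,133), (292,127), (453,103) and (604,101) in the crop, within about 4 mm of the bay centres. The roll looks undisturbed and the arm is clear.

```bash
python3 -c "
from plant import job
print(job.hand_in())"
```

```text
the job is handed in; nothing more can be done
None
```

I handed in the job with all four bottles upright on their bay floors in mirrored order (moon, cone, square, globe from left to right), each measured within about 5 mm of its bay centre, and the roll left in place; the hand-in gave no verdict.

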